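Load and index the key-locked gauging table

ROBOT

A 7-joint arm with a two-finger parallel gripper is mounted at the origin on the work surface. World frame = base frame: x ahead of the robot, y to its left, z up, the work surface at z = 0. Lengths are in m, angles in rad, forces in N, time in s.
With the tool pointing down it reaches from about 0.425 to 0.95 m from the base axis. Payload 4.7 kg.
Tool frame: the origin (TCP) lies on the centre line of the jaws, within the pads' length; the fingertips stand robot.nose_length ahead of it and the grasp point (between the pads) lies 8 mm behind it (robot.nose_length is the distance from the TCP to the fingertips, in m); z points along the fingers, x is the direction in which the jaws open and shut, and the axes are right-handed (so a half turn about z gives the same grasp; the last joint's range is limited). The gripper opens to 85 mm and grips with 20 to 120 N. Pads are 22 mm wide; open, the fingers measure 114 mm over their backs; the gripper's body (76 mm by 85 mm) begins 54 mm behind the grasp point. The pads swing forward as they close: fully open they stand 13 mm farther back than shut.
Start: joints at [1.293, 0.469, -0.049, 1.532, 0.024, 1.141, -0.082], TCP at [0.166, -0.654, 0.242] pointing down, gripper open.
Joint ranges: [-2.59, 2.59], [-0.33, 1.99], [-1.39, 1.29], [0.1, 2.45], [-1.04, 4.18], [0.21, 1.99], [-2.66, 2.66]. Speed limits (rad/s): [2.57, 2.57, 3.14, 3.14, 3.14, 3.14, 3.14].

INTERFACE

Orientations are given as [roll, pitch, yaw] about the fixed x, y, z axes, in that order (R = Rz(yaw) Ry(pitch) Rx(roll)).
In Python, from plant import robot gives the robot as it stands. Calls block until the motion is done:
- robot.goto(position, orientation): joint-space move of the TCP to a pose.
- robot.move_straight(position, vel=0.15, attitude=None, contact_N=None): straight line of the TCP; attitude=None keeps the orientation; vel is the mean speed in m/s. With contact_N (N) it stops when the force on the tool has changed by that much, and returns True; else False.
- robot.move_joints(angles): joint-space move.
- robot.grip(opening, strength=None): opening from 0.0 (shut) to 1.0 (fully open); strength is the grip in N (None keeps the last); returns when the fingers have stopped.
- robot.sleep(seconds).
- robot.inverse_kinematics(position, orientation): joint angles nearest the present ones, or None.
- robot.sense(): the state.
- robot.grab_frame(name): name is "side" or "top" or "wrist"; returns a dict with "image" (384x512x3 uint8, red, green, blue), "range_z" (384x512 float32, m along the optical axis (not along the pixel's ray), 0 where there is no reading), "fx", "fy", "cx", "cy" (pixels), "R" (3x3) and "t" (3): a world point X has camera coordinates R X + t. Camera axes: x right, y down, z forward; pixel columns grow to the right and rows downward; lengths in m; the calibration is good to about 2 mm. A picture is of the moment at which its call begins.
A pose or a line that the arm cannot do raises robot.IKError and nothing moves.
- robot.close_job(): hands the job in, once; it reports no verdict.
The state is a dict: "t": time; "joint_pos": joint angles; "joint_velocities": joint speeds; "effort": joint torques, N m; "tcp_pos": TCP position; "tcp_rot": TCP orientation; "wrist_force": force on the tool from outside, world axes, zero at the start; "torque": the same for the moment, N m; "opening": opening from 0.0 (shut) to 1.0 (fully open).
Only numpy, scipy, OpenCV 4.12 (cv2) and the standard library are available. Lean on these libraries where they do the work, as an engineer would, in place of code of your own. Each camera call takes 0.05 s, during which the arm holds its last target.

TASK

Load the indexing table: stand the brass setting master in the yellow-ringed nest and every steel bush on the bench in any other nest, one to a nest. Then fetch the red key from its wooden block, push it fully home in the key switch, turn it on clockwise (to the green dot) and, leaving the key in, turn the table by its black bar one click clockwise, so that the master stands at the gauge. Finally turn the key back to off, put it fully home again in its block and leave the other things on the bench alone; the table must not be turned while the switch is off.

Things in the scene. Friction and masses are not known exactly. Their poses are not given: they have to be found in the camera images.
- master_mid (a point): the setting master, yellow brass: flanged turned bush, standing upright on the bench: round flange 44 mm across and 8 mm high at the bottom, plain barrel 32 mm across above it, 45 mm tall overall, about 220 g (varies). The point is on its axis, half-way up (22.5 mm above its underside); z up its axis. Grip the barrel, above the flange
- bush1_mid (a point): steel bush 1 (some are absent): flanged turned bush, standing upright on the bench: round flange 44 mm across and 8 mm high at the bottom, plain barrel 32 mm across above it, 45 mm tall overall, about 220 g (varies). The point is on its axis, half-way up (22.5 mm above its underside); z up its axis. Grip the barrel, above the flange
- bush2_mid (a point): steel bush 2 (some are absent): flanged turned bush, standing upright on the bench: round flange 44 mm across and 8 mm high at the bottom, plain barrel 32 mm across above it, 45 mm tall overall, about 220 g (varies). The point is on its axis, half-way up (22.5 mm above its underside); z up its axis. Grip the barrel, above the flange
- bush3_mid (a point): steel bush 3 (some are absent): flanged turned bush, standing upright on the bench: round flange 44 mm across and 8 mm high at the bottom, plain barrel 32 mm across above it, 45 mm tall overall, about 220 g (varies). The point is on its axis, half-way up (22.5 mm above its underside); z up its axis. Grip the barrel, above the flange
- nest0 (a point): centre of nest 0 on the plate's top (the surface a bush stands on, 60 mm above the bench): three round-topped 6 mm pins, 9 mm high, leave room for a circle of 48.6 mm; turns with the plate; this one stands at the gauge at the start
- nest1 (a point): centre of nest 1 on the plate's top (the surface a bush stands on, 60 mm above the bench): three round-topped 6 mm pins, 9 mm high, leave room for a circle of 48.6 mm; turns with the plate; this one lies on a yellow disc 74 mm across, for the master; at the start it is one step (60 degrees) anticlockwise, seen from above, of the gauge
- nest2 (a point): centre of nest 2 on the plate's top (the surface a bush stands on, 60 mm above the bench): three round-topped 6 mm pins, 9 mm high, leave room for a circle of 48.6 mm; turns with the plate
- nest3 (a point): centre of nest 3 on the plate's top (the surface a bush stands on, 60 mm above the bench): three round-topped 6 mm pins, 9 mm high, leave room for a circle of 48.6 mm; turns with the plate
- nest4 (a point): centre of nest 4 on the plate's top (the surface a bush stands on, 60 mm above the bench): three round-topped 6 mm pins, 9 mm high, leave room for a circle of 48.6 mm; turns with the plate
- nest5 (a point): centre of nest 5 on the plate's top (the surface a bush stands on, 60 mm above the bench): three round-topped 6 mm pins, 9 mm high, leave room for a circle of 48.6 mm; turns with the plate
- table_grip (a point): middle of the black bar grip over the table's axis, 114 mm above the bench: bar 46 mm long (point x axis) by 14 mm thick (point y) by 36 mm high; it stands on a 24 mm steel post, its underside 36 mm above the plate. It turns with the plate, z up. The aluminium plate is 270 mm across, its nests on a circle of 95 mm radius, 60 degrees apart, numbered anticlockwise from above
- turntable (a joint): angle of the table, rad; grows clockwise seen from above. 0 at the start, with sprung detents at 0, 1.047 and 2.094 (about 0.15 Nm to leave one; it pulls itself in within about 0.4 rad of the next); a stop lies 0.2 rad anticlockwise of 0. It is not physically blocked by the key switch
- gauge_spot (a point): fixed point on the station at the plate's top height (60 mm): where the nest at the gauge has its centre. The gauge is a black box with a red ring on a post outside the plate, its face 63 mm outwards of this point, its top 107 mm above the bench
- key_grip (a point): the key, standing upright, blade down: middle of its flat red bow, which is 30 mm wide (point x), 10 mm thick (point y) and 36 mm high. Below the bow a steel collar 24 x 14 mm, 5 mm high, from 18 to 23 mm below this point; below that the blade, 12 mm wide (x) by 6 mm thick (y), stepped narrower over its last 6 mm, its tip 49 mm below this point. 50 g. Fully home, the collar rests on the face round the slot and this point is 23 mm above the slot's mouth
- switch_slot (a point): middle of the mouth of the key slot in the brass barrel on top of the grey switch box (box 90 x 90 mm, 60 mm high; slot mouth 62 mm above the bench), slot 14 mm along point x by 8 mm along point y, 40 mm deep; turns with the barrel, z up
- switch (a joint): angle of the key barrel, rad, clockwise from above: 0 off (stop, red dot), 1.3 on (stop, green dot); on from 1.1, off below 0.15; it stays where it is left (friction about 0.04 Nm). The key has about 0.15 rad of play in the slot
- block_slot (a point): middle of the mouth of the slot in the wooden key block (70 x 50 mm, 40 mm high, so the mouth is 40 mm above the bench), slot 14 mm along point x by 8 mm along point y, 32 mm deep; fixed during the job, z up. The key stands in it at the start
- mallet: bystander: hammer lying on the bench to the left of the table
- oilcan: bystander: green bottle with a red cap, 48 mm across, 110 mm tall, on the far side; origin at its underside
- tapwrench: bystander: tap wrench lying on the far side, 190 mm long, blue middle; origin at its underside, x along it
Mind the look-alikes: they are no part of the job. Of the things shaped like the part that bears master_mid, the brass one is meant.

How it is judged:
By the outcome, as a careful person would: the job done as asked, in the order asked, and still so for the second after the job is handed in, with the robot touching nothing.
Of bush1, bush2, bush3 only 1 to 3 are there at a start; the rules pass over those that are not, and their reading is None.
At some moment in a run one of master, bush1, bush2, bush3 may be knocked a few centimetres aside while the robot is not near it.
It also fails if it takes over 210 s, if anything falls off the work surface, if the arm or the gripper's body presses on something with over 40 N, if the wrist force passes 120 N, or if a joint passes its speed limit or range.

## Working session

There is one attempt and no reset: what is moved stays moved. The work goes in short steps, each a Python script; the robot and the scene stay as the last script left them, time stands still between calls to the robot, and variables do not carry over. Pictures are saved under pics/ and viewed, and the job is handed in when it is done.

```bash
ls; mkdir -p pics
python3 - <<'E'
from plant import robot
import cv2
s=robot.sense(); print(s['t'],s['tcp_pos'],s['tcp_rot'],s['opening'],robot.nose_length)
for n in ['top','side','wrist']:
    f=robot.grab_frame(n); cv2.imwrite(f'pics/{n}0.png',f['image'][:,:,::-1]); print(n,f['fx'],f['fy'],f['cx'],f['cy'],f['R'],f['t'])
E
```

```text
pics
0.0 [ 0.16612128 -0.65367749  0.24128946] [ 3.14156534e+00  1.89578788e-03 -1.32192693e+00] 0.9971287645949888 0.011
top 457.0805436458617 457.0805436458617 245.85402231801 193.25798318979926 [[-0.01299351 -0.99989053 -0.00707771]
 [-0.99590966  0.0135741  -0.08932913]
 [ 0.08941542  0.00588806 -0.99597701]] [0.04787205 0.56865239 1.35240237]
side 472.85152902225207 472.85152902225207 252.13842785587138 189.95420893453928 [[ 0.9913365  -0.13102693 -0.00915853]
 [-0.07135852 -0.47872641 -0.87505942]
 [ 0.11027192  0.86813188 -0.48392885]] [-0.54882627  0.15110239  1.22331194]
wrist 322.62676871970706 322.62676871970706 255.19228511435728 190.44779833435734 [[ 0.24764781 -0.9688486  -0.00171838]
 [-0.93558145 -0.23960442  0.25937825]
 [-0.25170999 -0.06262677 -0.96577428]] [-0.67394002 -0.03534621  0.37754451]
```

View pics/top0.png

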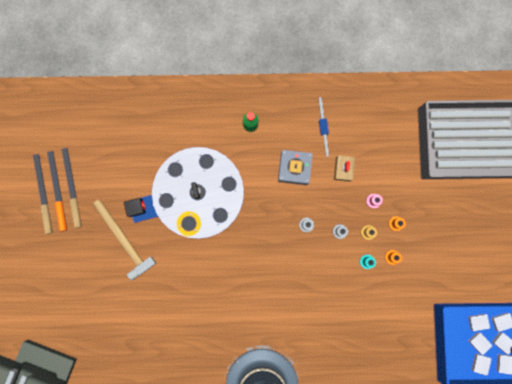

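View pics/side0.png

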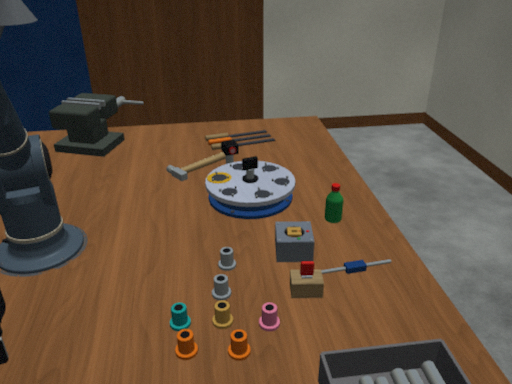

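View pics/wrist0.png

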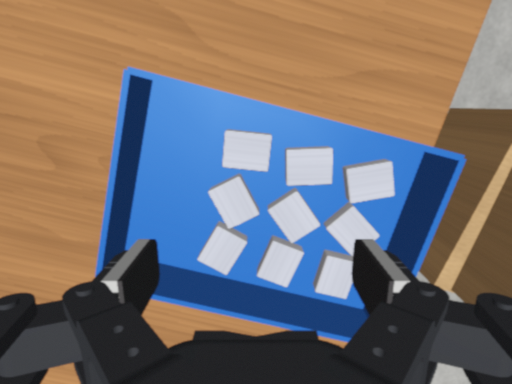

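Run:
```python
import cv2
im=cv2.imread('pics/top0.png')
a=cv2.resize(im[140:280,260:420],None,fx=5,fy=5,interpolation=cv2.INTER_CUBIC)[:600]
cv2.imwrite('pics/topA.png',cv2.resize(im[145:280,270:420],None,fx=4.4,fy=4.4,interpolation=cv2.INTER_CUBIC))
cv2.imwrite('pics/topB.png',cv2.resize(im[140:245,115:250],None,fx=5.5,fy=5.5,interpolation=cv2.INTER_CUBIC))
```

```text
(no output)
```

View pics/topA.png

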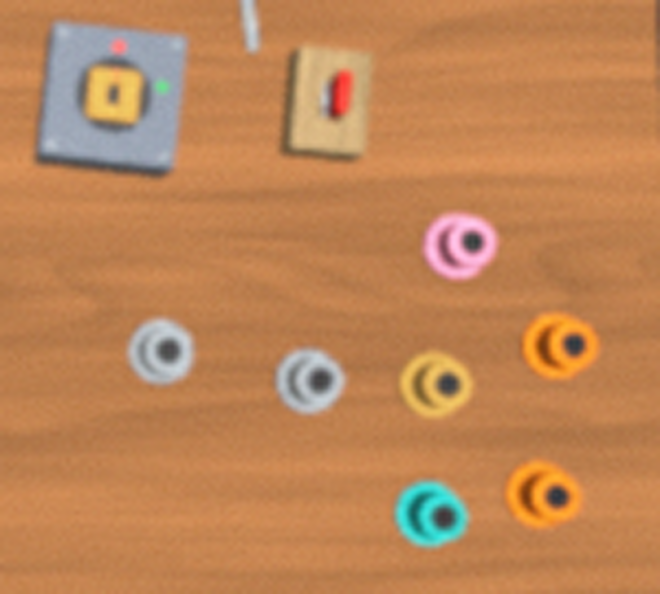

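View pics/topB.png

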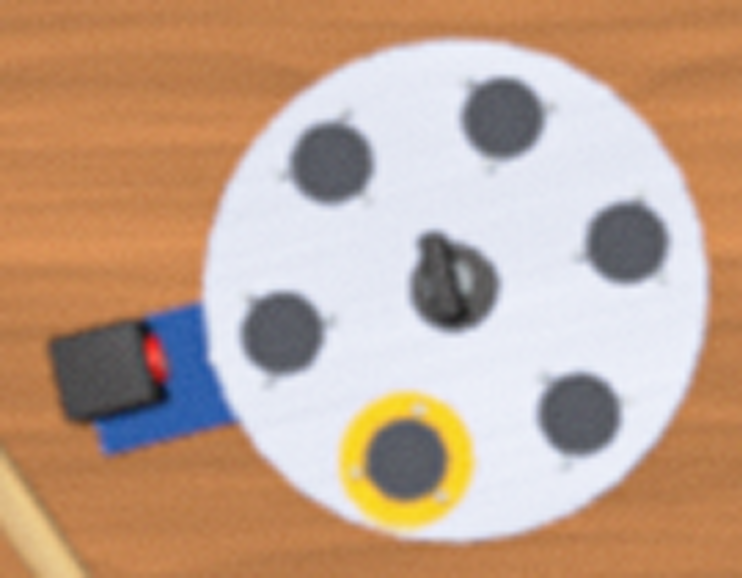

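```bash
cat > h.py <<'E'
import numpy as np, cv2
from plant import robot
from scipy.spatial.transform import Rotation as Ro
pi=np.pi
def grab(n,name=None):
    f=robot.grab_frame(n)
    if name: cv2.imwrite(f'pics/{name}.png',f['image'][:,:,::-1])
    return f
def at_z(f,u,v,z):
    R,t=f['R'],f['t']; d=R.T@np.array([(u-f['cx'])/f['fx'],(v-f['cy'])/f['fy'],1]); c=-R.T@t
    return c+d*(z-c[2])/d[2]
def proj(f,X):
    p=f['R']@np.asarray(X)+f['t']; return f['fx']*p[0]/p[2]+f['cx'],f['fy']*p[1]/p[2]+f['cy']
def down(yaw):
    return [pi,0,yaw]
def cloud(f):
    h,w=f['range_z'].shape; u,v=np.meshgrid(np.arange(w),np.arange(h)); z=f['range_z']
    P=np.stack([(u-f['cx'])/f['fx']*z,(v-f['cy'])/f['fy']*z,z],-1)
    return (P-f['t'])@f['R'], z>0
def st():
    s=robot.sense(); print('t %.1f'%s['t'],'tcp',np.round(s['tcp_pos'],4),'rpy',np.round(s['tcp_rot'],3),'F',np.round(s['wrist_force'],1),'M',np.round(s['torque'],2),'op %.3f'%s['opening'],'q',np.round(s['joint_pos'],2)); return s
E
python3 - <<'E'
from h import *
f=grab('top')
A=lambda p,s,o:((p[0]+.5)/s-.5+o[0],(p[1]+.5)/s-.5+o[1])
for n,p in dict(b1=(169,350),b2=(320,380),m=(448,384),pink=(473,242),or1=(574,345),or2=(557,497),teal=(444,517)).items():
    print(n,at_z(f,*A(p,4.4,(270,145)),.045).round(4))
print('key',at_z(f,*A((343,90),4.4,(270,145)),.081)); print('sw',at_z(f,*A((115,94),4.4,(270,145)),.062))
c=[]
for p in [(283,333),(405,460),(579,414),(627,243),(503,118),(331,162)]:
    x=at_z(f,*A(p,5.5,(115,140)),.06); c.append(x); print('nest',x.round(4))
c=np.array(c); m=c.mean(0); print(m, np.linalg.norm(c-m,axis=1), np.degrees(np.arctan2(*(c-m)[:,1::-1].T))-60*np.arange(6))
P,ok=cloud(f)
for lo,hi,nm in [(.035,.055,'b')]:
    M=((P[...,2]>lo)&(P[...,2]<hi)&ok).astype(np.uint8)
    n,l,s,ce=cv2.connectedComponentsWithStats(M)
    for i in range(1,n):
        if 15<s[i,4]<800: q=P[l==i]; print(ce[i].round(1),s[i,4],np.median(q,0).round(4))
E
```

```text
b1 [ 0.4734 -0.1421  0.045 ]
b2 [ 0.4521 -0.2426  0.045 ]
m [ 0.4483 -0.328   0.045 ]
pink [ 0.5433 -0.3484  0.045 ]
or1 [ 0.4732 -0.4133  0.045 ]
or2 [ 0.3724 -0.3976  0.045 ]
teal [ 0.3602 -0.3221  0.045 ]
key [ 0.6424442  -0.25652168  0.081     ]
sw [ 0.64471902 -0.10806983  0.062     ]
nest [0.5491 0.2749 0.06  ]
nest [0.4805 0.2098 0.06  ]
nest [0.5037 0.117  0.06  ]
nest [0.5949 0.0906 0.06  ]
nest [0.6635 0.1567 0.06  ]
nest [0.6409 0.2493 0.06  ]
[0.572074   0.18304085 0.06      ] [0.09469965 0.09544034 0.09506344 0.09523798 0.0951313  0.09553222] [ 104.06835424  103.7358414  -256.01122799 -256.13577327 -256.09272166
 -256.07906467]
[471.7 104.5] 149 [ 0.8267 -0.6479  0.0446]
[423.9 140.8] 191 [ 0.7187 -0.4951  0.0449]
[468.9 114.1] 597 [ 0.7974 -0.6339  0.0419]
[250.3 127.5] 23 [0.7645 0.0222 0.0457]
[472.6 133.6] 583 [ 0.7378 -0.6435  0.0421]
[473.4 153.3] 546 [ 0.6782 -0.6411  0.0418]
[344.1 168. ] 343 [ 0.6389 -0.2522  0.0404]
[301.8 165.2] 17 [ 0.6455 -0.1273  0.054 ]
[472. 177.] 41 [ 0.6068 -0.6316  0.0455]
[376.1 199.8] 93 [ 0.5423 -0.3454  0.045 ]
[399.1 223.2] 96 [ 0.4732 -0.4103  0.0455]
[307.3 224.4] 92 [ 0.4738 -0.1394  0.0454]
[341.6 231.3] 94 [ 0.4519 -0.2406  0.0453]
[370.4 232.1] 103 [ 0.448  -0.3248  0.0447]
[395.2 257.7] 102 [ 0.3714 -0.3948  0.0444]
[369.4 262.1] 103 [ 0.3606 -0.3185  0.045 ]
[440.7 344.4] 227 [ 0.1235 -0.5146  0.045 ]
[484.3 305. ] 55 [ 0.2328 -0.6453  0.0452]
[ 40.8 368.4] 85 [0.0697 0.638  0.0471]
[259.9 370. ] 86 [0.0601 0.0074 0.0425]
[490.3 382.8] 30 [ 0.0132 -0.6538  0.0407]
```

Run:
```python
from h import *
for nm,p in dict(m=(.448,-.327),b1=(.473,-.141),b2=(.452,-.242),key=(.642,-.2565),sw=(.645,-.108),n1=(.4805,.2098),n2=(.5037,.117),n3=(.5949,.09),n5=(.641,.249),tab=(.572,.183)).items():
    for y in (0,-pi/4,-pi/2,-3*pi/4,pi/2,pi/4):
        q=robot.inverse_kinematics([*p,.15],down(y)); print(nm,round(y,2),None if q is None else np.round(q,2))
robot.goto([.41,-.327,.2],down(-pi/4)); st(); grab('wrist','w1')
```

```text
m 0 [ 0.92  0.42 -0.47  1.9   0.24  0.88  0.33]
m -0.79 [ 0.8   0.4  -0.31  1.9   0.16  0.87 -0.38]
m -1.57 [ 0.68  0.38 -0.16  1.91  0.08  0.86 -1.09]
m -2.36 [ 0.56  0.37 -0.    1.92  0.    0.85 -1.8 ]
m 1.57 [ 1.12  0.48 -0.74  1.89  0.4   0.93  1.76]
m 0.79 [ 1.01  0.44 -0.59  1.89  0.31  0.9   1.06]
b1 0 [ 0.7   0.35 -0.6   2.03  0.26  0.84 -0.05]
b1 -0.79 [ 0.61  0.33 -0.49  2.03  0.21  0.83 -0.78]
b1 -1.57 [ 0.51  0.31 -0.37  2.04  0.15  0.82 -1.51]
b1 -2.36 [ 0.39  0.3  -0.22  2.04  0.09  0.81 -2.24]
b1 1.57 [ 0.89  0.41 -0.84  2.02  0.39  0.88  1.4 ]
b1 0.79 [ 0.79  0.37 -0.71  2.02  0.32  0.86  0.69]
b2 0 [ 0.85  0.37 -0.54  1.99  0.25  0.85  0.18]
b2 -0.79 [ 0.74  0.34 -0.4   1.99  0.18  0.84 -0.55]
b2 -1.57 [ 0.62  0.33 -0.26  2.    0.11  0.83 -1.27]
b2 -2.36 [ 0.48  0.32 -0.09  2.01  0.04  0.82 -1.98]
b2 1.57 [ 1.03  0.42 -0.77  1.98  0.38  0.89  1.63]
b2 0.79 [ 0.92  0.38 -0.63  1.98  0.29  0.86  0.92]
key 0 [ 0.67  0.64 -0.53  1.56  0.36  1.05  0.04]
key -0.79 [ 0.56  0.6  -0.36  1.57  0.24  1.02 -0.66]
key -1.57 [ 0.46  0.59 -0.21  1.57  0.14  1.   -1.36]
key -2.36 [ 
[... 1493 characters left out ...]
.69]
n5 -1.57 [ 0.03  0.68 -0.71  1.56  0.48  1.08 -2.37]
n5 -2.36 [-1.    0.74  0.91  1.63 -0.64  1.1  -2.27]
n5 1.57 [ 0.26  0.91 -1.21  1.55  0.87  1.31  0.51]
n5 0.79 [ 0.24  0.88 -1.17  1.55  0.84  1.28 -0.26]
tab 0 [ 0.37  0.72 -1.12  1.77  0.72  1.13 -0.98]
tab -0.79 [ 0.3   0.65 -0.98  1.77  0.61  1.06 -1.68]
tab -1.57 [ 0.15  0.55 -0.73  1.78  0.43  0.98 -2.32]
tab -2.36 [-0.9   0.52  0.72  1.84 -0.42  0.93 -2.35]
tab 1.57 [ 0.4   0.77 -1.19  1.77  0.78  1.17  0.54]
tab 0.79 [ 0.4   0.75 -1.17  1.77  0.76  1.16 -0.23]
t 1.7 tcp [ 0.4093 -0.3288  0.2001] rpy [ 3.141e+00 -1.000e-03 -7.890e-01] F [0.2 0.8 1. ] M [-0.01 -0.06 -0.  ] op 1.004 q [ 0.86  0.29 -0.32  1.92  0.11  0.95 -0.3 ]
```

View pics/w1.png

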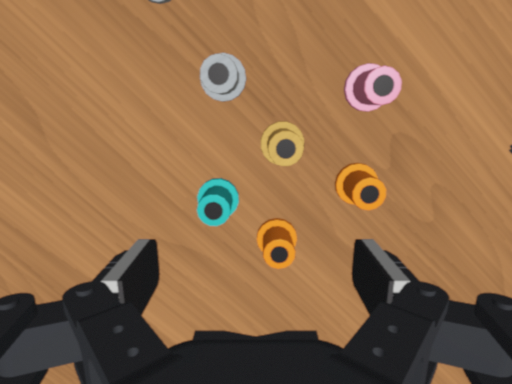

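Run:
```python
from h import *
robot.sleep(.3); st()
f=grab('wrist')
print('m top',at_z(f,285.5,149,.045),'flange',at_z(f,282.5,144,.008))
print('b2 top',at_z(f,218.5,74,.045),'fl',at_z(f,222.5,77,.008))
print('teal',at_z(f,213.5,211,.045))
im=f['image'][:,:,::-1]; cv2.imwrite('pics/w1c.png',cv2.resize(im[40:180,180:320],None,fx=4.2,fy=4.2,interpolation=cv2.INTER_CUBIC))
```

```text
t 2.1 tcp [ 0.4098 -0.3274  0.1999] rpy [-3.142  0.    -0.786] F [ 0.3 -0.2 -0.7] M [-0.03  0.    0.02] op 0.999 q [ 0.86  0.29 -0.32  1.92  0.11  0.95 -0.3 ]
m top [ 0.44704439 -0.32757521  0.045     ] flange [ 0.44729331 -0.32784164  0.008     ]
b2 top [ 0.4506936  -0.24236175  0.045     ] fl [ 0.4508171  -0.24187554  0.008     ]
teal [ 0.35944698 -0.32204825  0.045     ]
```

View pics/w1c.png

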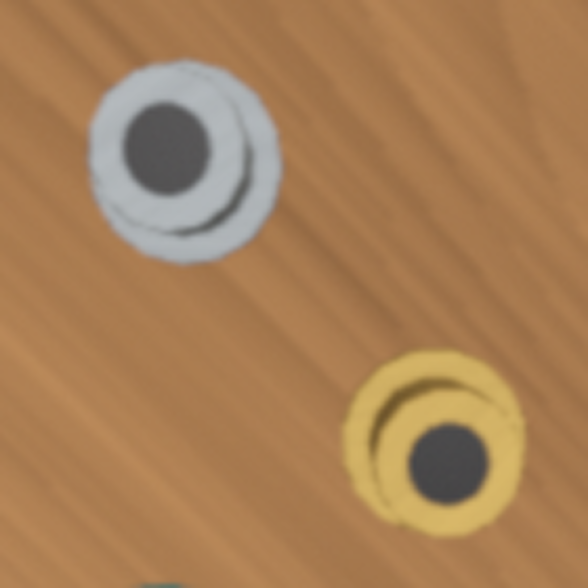

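```bash
cat >> h.py <<'E'
def pick(x,y,yaw,z=.026):
    robot.grip(.7); robot.goto([x,y,.12],down(yaw)); robot.sleep(.2)
    c=robot.move_straight([x,y,z],vel=.1,contact_N=12); print('contact',c); robot.sleep(.2); st()
    robot.grip(0.,60); robot.sleep(.1); st()
    robot.move_straight([x,y,.2],vel=.15); s=st(); return s
E
python3 - <<'E'
from h import *
pick(.4476,-.3278,-pi/4); grab('wrist','w2')
E
```

```text
contact False
t 4.4 tcp [ 0.4479 -0.3281  0.0266] rpy [-3.141e+00 -1.000e-03 -7.850e-01] F [0.1 0.1 0. ] M [ 0.04  0.05 -0.03] op 0.702 q [ 0.76  0.57 -0.26  1.98  0.25  0.62 -0.45]
t 4.9 tcp [ 0.4478 -0.328   0.0265] rpy [ 3.142e+00 -1.000e-03 -7.850e-01] F [-1.3  0.1  6. ] M [ 0.03  0.15 -0.03] op 0.354 q [ 0.76  0.57 -0.26  1.98  0.25  0.62 -0.45]
t 6.2 tcp [ 0.4469 -0.3274  0.1989] rpy [ 3.141e+00  2.000e-03 -7.850e-01] F [ 0.3 -0.4 -1.9] M [ 0.    0.03 -0.01] op 0.357 q [ 0.82  0.34 -0.33  1.86  0.13  0.97 -0.35]
```

View pics/w2.png

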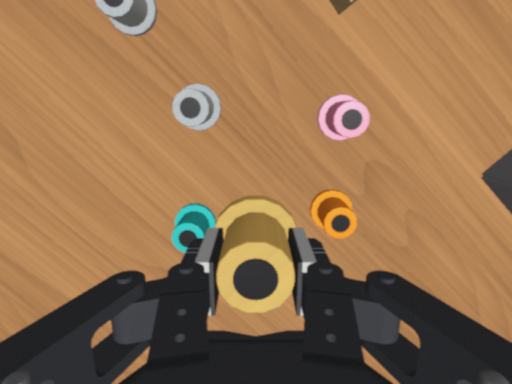

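```bash
cat >> h.py <<'E'
C=np.array([.57207,.18304])
def nest(k): a=np.radians(103.92+60*k); return C+.095*np.array([np.cos(a),np.sin(a)])
E
python3 - <<'E'
from h import *
n=nest(1); print(n)
robot.goto([n[0]-.04,n[1]-.04,.22],down(-pi/4)); robot.sleep(.3); st()
f=grab('wrist','w3')
for k in range(6): print(k,np.round(proj(f,[*nest(k),.06]),1))
E
```

```text
[0.48078679 0.20935303]
t 8.4 tcp [0.441  0.1689 0.2199] rpy [ 3.141  0.    -0.786] F [ 0.7 -0.5 -3. ] M [0.04 0.01 0.04] op 0.361 q [ 0.22  0.24 -0.78  1.99  0.21  0.99 -1.44]
0 [257.5  -8.2]
1 [255.3 113.5]
2 [343.9 168.5]
3 [442.  117.2]
4 [462.   -3.7]
5 [366.4 -75.7]
```

View pics/w3.png

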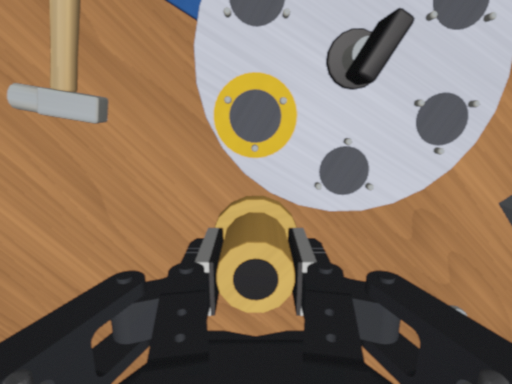

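```bash
cat >> h.py <<'E'
def place(n,yaw,z=.0845):
    x,y=n[0]-.0005,n[1]-.0005
    robot.goto([x,y,.2],down(yaw)); 
    robot.move_straight([x,y,.11],vel=.12); robot.sleep(.3); st()
    c=robot.move_straight([x,y,z],vel=.03,contact_N=10); print('contact',c); st()
    robot.grip(.6); robot.sleep(.1); st()
    robot.move_straight([x,y,.2],vel=.15)
E
python3 - <<'E'
from h import *
n=nest(1); place(n,-pi/4)
robot.goto([n[0]-.02,n[1]-.02,.24],down(-pi/4)); robot.sleep(.2)
grab('wrist','w4')
E
```

```text
t 10.0 tcp [0.4806 0.209  0.1105] rpy [-3.141e+00 -1.000e-03 -7.850e-01] F [-0.3  0.2 -2. ] M [-0.01  0.01  0.07] op 0.354 q [ 0.05  0.48 -0.69  1.99  0.42  0.82 -1.66]
contact True
t 10.7 tcp [0.48   0.2087 0.0865] rpy [ 3.14   0.    -0.785] F [-0.6 -0.5  5.7] M [-0.12  0.13  0.02] op 0.356 q [ 0.03  0.51 -0.67  2.01  0.45  0.77 -1.69]
t 11.1 tcp [0.4792 0.208  0.0855] rpy [ 3.138e+00  1.000e-03 -7.860e-01] F [ 0.5  0.1 -0.1] M [ 0.04 -0.01 -0.01] op 0.600 q [ 0.03  0.51 -0.67  2.01  0.45  0.77 -1.69]
```

View pics/w4.png

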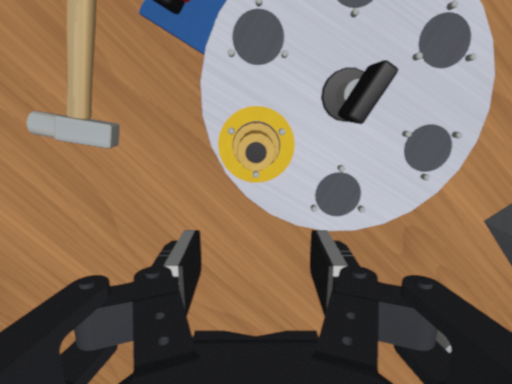

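Run:
```python
from h import *
robot.goto([.435,-.18,.2],down(-pi/4)); robot.sleep(.3)
f=grab('wrist','w5'); P,ok=cloud(f)
print(proj(f,[.4728,-.1419,.045]),proj(f,[.4515,-.2424,.045]))
grab('top','t5')
```

```text
(np.float64(255.92822152320053), np.float64(118.21410061503263)) (np.float64(315.41383333602687), np.float64(212.56447905104207))
```

View pics/w5.png

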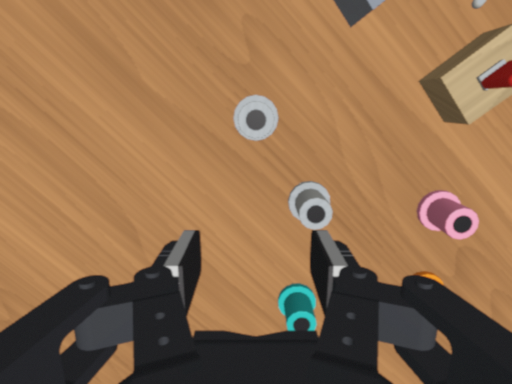

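View pics/t5.png

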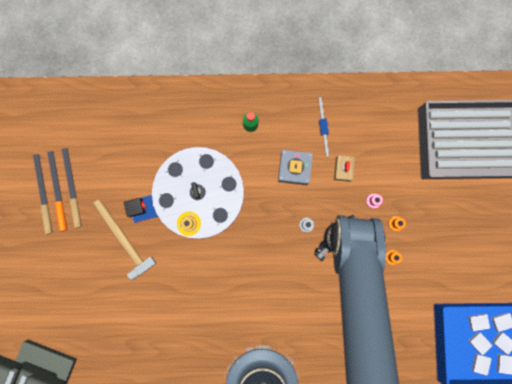

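Run:
```python
from h import *
s=pick(.4726,-.1423,-pi/4)
if s['opening']>.3:
    place(nest(2),-pi/4)
    robot.goto([.425,-.27,.2],down(-pi/4)); robot.sleep(.3)
    f=grab('wrist','w6'); print(proj(f,[.4513,-.2424,.045]));
```

```text
contact False
t 16.6 tcp [ 0.473  -0.1425  0.0265] rpy [-3.141e+00 -1.000e-03 -7.860e-01] F [0.  0.7 0.6] M [ 0.01  0.   -0.04] op 0.699 q [ 0.65  0.56 -0.56  2.11  0.51  0.61 -1.06]
t 17.1 tcp [ 0.4728 -0.1423  0.0265] rpy [ 3.141 -0.    -0.786] F [-1.4 -1.1  5.5] M [ 0.06  0.31 -0.02] op 0.361 q [ 0.65  0.56 -0.56  2.11  0.51  0.61 -1.06]
t 18.4 tcp [ 0.4719 -0.1422  0.1991] rpy [ 3.141e+00  2.000e-03 -7.850e-01] F [ 0.6 -0.1 -2.7] M [-0.03  0.03 -0.  ] op 0.357 q [ 0.83  0.3  -0.74  1.97  0.25  0.96 -0.82]
t 20.6 tcp [0.5034 0.1167 0.1105] rpy [-3.141e+00 -1.000e-03 -7.850e-01] F [-0.  -0.5 -1.7] M [0.04 0.04 0.01] op 0.352 q [ 0.28  0.48 -0.75  2.    0.45  0.82 -1.51]
contact True
t 21.4 tcp [0.5029 0.1165 0.0865] rpy [ 3.14   0.    -0.785] F [-0.5 -0.2  6.1] M [-0.15  0.12  0.  ] op 0.360 q [ 0.25  0.52 -0.72  2.02  0.48  0.78 -1.54]
t 21.8 tcp [0.5019 0.1159 0.0855] rpy [ 3.139e+00  2.000e-03 -7.860e-01] F [-0.1  0.2 -0. ] M [-0.01 -0.02  0.06] op 0.596 q [ 0.25  0.52 -0.72  2.02  0.48  0.78 -1.54]
(np.float64(254.993834372872), np.float64(136.35775866745166))
```

View pics/w6.png

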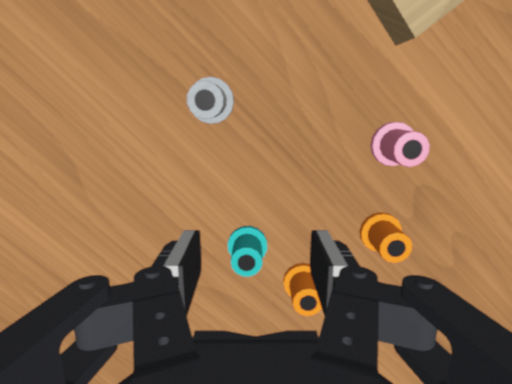

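Run:
```python
from h import *
f=grab('wrist'); a=at_z(f,204.5,99.5,.045); print(a, at_z(f,210,100,.008))
x,y=a[0]+.0005,a[1]
robot.goto([x-.04,y-.04,.18],down(-pi/4)); robot.sleep(.3)
f=grab('wrist','w7'); print(proj(f,[x,y,.045]))
```

```text
[ 0.44262596 -0.19005491  0.045     ] [ 0.44241073 -0.18984532  0.008     ]
(np.float64(254.58205626313818), np.float64(114.57851196485133))
```

View pics/w7.png

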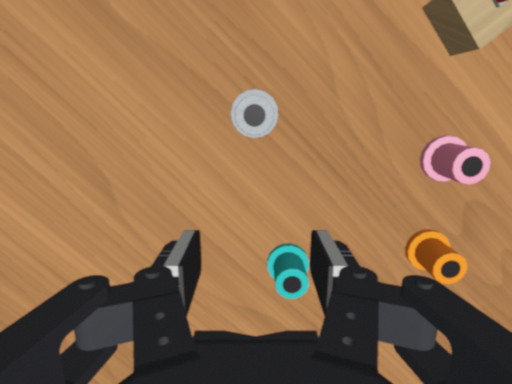

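Steel bush 2 was knocked; it now sits at (254.5, 115), as predicted by the new estimate. I'll pick it and put it in nest 3.

Run:
```python
from h import *
s=pick(.4431,-.1900,-pi/4)
if s['opening']>.3:
    place(nest(3),-pi/4)
    n=nest(2)
    robot.goto([n[0]-.04,n[1]-.06,.26],down(-pi/4)); robot.sleep(.2)
    f=grab('wrist','w8'); grab('side','s8')
```

```text
contact False
t 27.4 tcp [ 0.4434 -0.1902  0.0265] rpy [-3.141e+00 -1.000e-03 -7.860e-01] F [-0.1  1.1  0.5] M [0.   0.03 0.04] op 0.700 q [ 0.83  0.57 -0.65  2.13  0.59  0.62 -1.02]
t 27.9 tcp [ 0.4433 -0.1902  0.0265] rpy [ 3.141e+00 -1.000e-03 -7.850e-01] F [-1.3 -0.2  5.1] M [-0.02  0.3  -0.03] op 0.354 q [ 0.83  0.57 -0.65  2.13  0.59  0.62 -1.02]
t 29.2 tcp [ 0.4423 -0.1898  0.1991] rpy [ 3.141e+00  2.000e-03 -7.850e-01] F [-0.5 -0.  -2.9] M [ 0.04 -0.01 -0.01] op 0.355 q [ 1.04  0.31 -0.86  1.99  0.29  0.96 -0.75]
t 31.6 tcp [0.5947 0.0904 0.1106] rpy [-3.141e+00 -1.000e-03 -7.850e-01] F [ 0.4 -0.6 -2.9] M [ 0.04 -0.01  0.08] op 0.355 q [ 0.35  0.63 -0.8   1.8   0.55  0.94 -1.47]
contact True
t 32.3 tcp [0.5942 0.0902 0.0865] rpy [ 3.14   0.    -0.785] F [-1.1 -0.   4.3] M [-0.09  0.09 -0.01] op 0.357 q [ 0.33  0.66 -0.77  1.82  0.57  0.91 -1.49]
t 32.8 tcp [0.593  0.0896 0.0851] rpy [ 3.138e+00  2.000e-03 -7.860e-01] F [-0.5 -0.3 -0.4] M [-0.06 -0.04 -0.04] op 0.602 q [ 0.33  0.66 -0.77  1.82  0.57  0.9  -1.49]
```

View pics/w8.png

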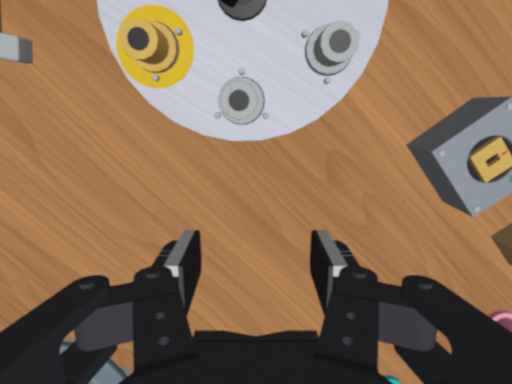

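View pics/s8.png

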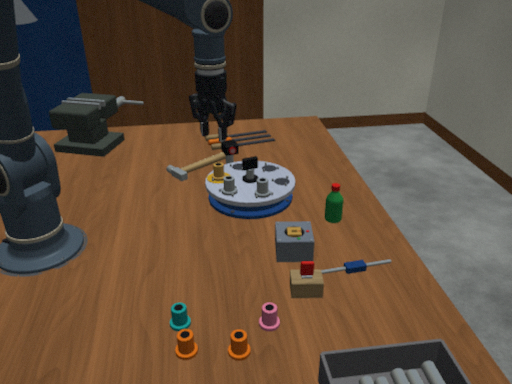

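Run:
```python
from h import *
yaw=np.radians(84.5)
robot.grip(.7)
robot.goto([.645+.05,-.108-.004,.062+.13],down(yaw)); robot.sleep(.4); s=st()
f=grab('wrist','k1'); np.save('k1.npy',np.array([*s['tcp_pos'],s['tcp_rot'][2]]))
im=f['image'][:,:,::-1]; u,v=map(int,proj(f,[.645,-.108,.062])); print(u,v); cv2.imwrite('pics/k1c.png',cv2.resize(im[v-45:v+45,u-60:u+60],None,fx=6,fy=6,interpolation=cv2.INTER_CUBIC))
robot.goto([.642+.05,-.2565-.004,.081+.13],down(yaw)); robot.sleep(.4); s=st()
f=grab('wrist','k2')
im=f['image'][:,:,::-1]; u,v=map(int,proj(f,[.642,-.2565,.081])); print(u,v); cv2.imwrite('pics/k2c.png',cv2.resize(im[v-45:v+45,u-60:u+60],None,fx=6,fy=6,interpolation=cv2.INTER_CUBIC))
```

```text
t 37.2 tcp [ 0.695  -0.1119  0.1922] rpy [3.141 0.    1.475] F [-0.1  0.6 -0.3] M [ 0.   -0.04  0.03] op 0.701 q [ 0.78  0.9  -1.26  1.47  0.86  1.39  0.97]
254 124
t 38.3 tcp [ 0.6922 -0.2596  0.211 ] rpy [-3.142  0.     1.476] F [-0.5  0.5  0.3] M [-0.01  0.01  0.02] op 0.697 q [ 0.93  0.93 -1.26  1.35  0.87  1.46  1.21]
253 124
```

View pics/k1c.png

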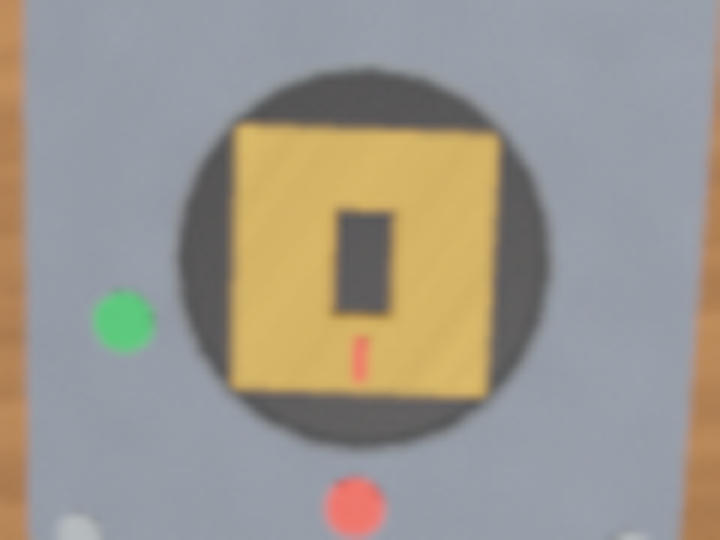

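View pics/k2c.png

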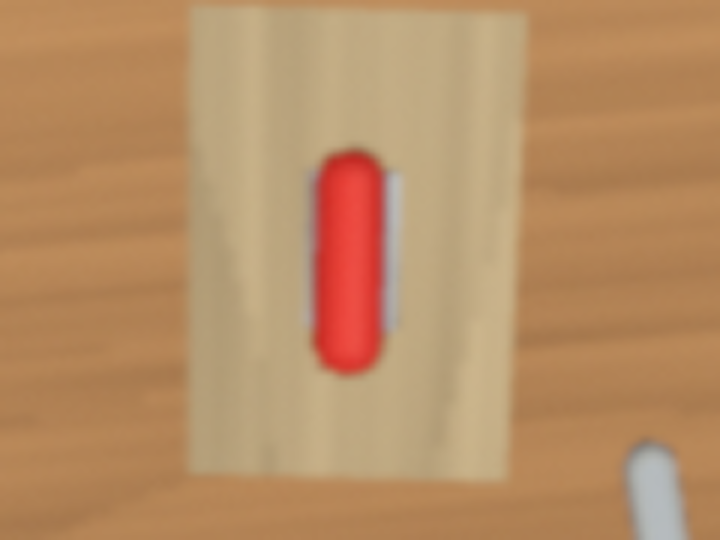

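View pics/k2.png

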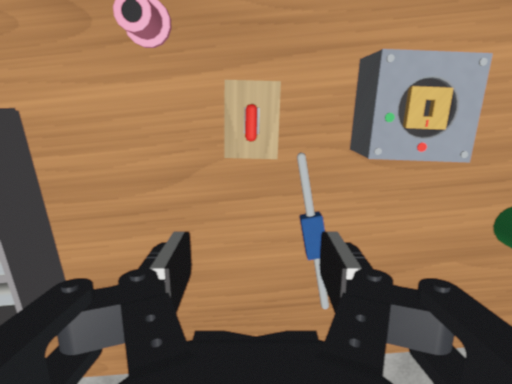

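Run:
```python
from h import *
f=grab('wrist'); yaw=np.radians(83.2)
c=lambda p,u,v:(u-60+(p[0]+.5)/6-.5, v-45+(p[1]+.5)/6-.5)
b=at_z(f,*c((349.5,262.5),253,124),.081); print('bow',b,'collar',at_z(f,*c((355,251),253,124),.045),'block',at_z(f,*c((358,244),253,124),.04))
# slot: use shifted relation: same camera relative pose, TCP shift
R=f['R'];t=f['t'].copy(); k1=np.load('k1.npy'); s=robot.sense()
g=dict(f); d=k1[:3]-np.array(s['tcp_pos']); g['t']=f['t']-R@d
sl=at_z(g,*c((363.5,262),254,124),.062); print('slot',sl)
np.save('slot.npy',sl); np.save('bow.npy',b)
```

```text
bow [ 0.63996434 -0.25838842  0.081     ] collar [ 0.64026729 -0.25806331  0.045     ] block [ 0.63950775 -0.25758212  0.04      ]
slot [ 0.64300971 -0.10761239  0.062     ]
```

Run:
```python
from h import *
yaw=np.radians(83.2); p=[.6403,-.2583]
robot.grip(.5); robot.goto([*p,.14],down(yaw)); robot.sleep(.2)
c=robot.move_straight([*p,.060],vel=.08,contact_N=10); robot.sleep(.4); print(c); st()
robot.grip(0.,40); robot.sleep(.3); s=st()
np.save('kgrasp.npy',np.array([*s['tcp_pos'],s['tcp_rot'][2]]))
```

```text
False
t 40.9 tcp [ 0.6404 -0.2584  0.0602] rpy [3.141 0.    1.452] F [ 0.3 -0.6 -0.2] M [ 0.02 -0.01  0.02] op 0.502 q [ 1.    1.02 -1.18  1.6   0.99  1.22  1.07]
t 41.5 tcp [ 0.6404 -0.2583  0.06  ] rpy [ 3.141 -0.     1.452] F [ 0.9 -0.9  0.5] M [0.   0.02 0.01] op 0.113 q [ 1.    1.02 -1.18  1.6   0.99  1.22  1.07]
```

Run:
```python
from h import *
p=[.6404,-.2583]
robot.move_straight([*p,.17],vel=.1); robot.sleep(.1); st()
yaw=np.radians(82.8); q=[.6434,-.1075]
robot.goto([*q,.17],down(yaw)); robot.sleep(.3); grab('wrist','k3')
robot.move_straight([*q,.115],vel=.08); robot.sleep(.3); st(); grab('side','s9')
c=robot.move_straight([*q,.098],vel=.02,contact_N=6); print(c); st()
```

```text
t 42.9 tcp [ 0.64   -0.2583  0.1691] rpy [-3.14  -0.     1.452] F [ 0.2 -0.3 -1.2] M [ 0.03  0.03 -0.05] op 0.115 q [ 1.02  0.92 -1.26  1.52  0.88  1.36  1.14]
t 45.0 tcp [ 0.6436 -0.1075  0.1154] rpy [3.141 0.    1.445] F [-1.  -0.9 -1.5] M [-0.03 -0.01 -0.02] op 0.111 q [ 0.84  0.92 -1.22  1.66  0.91  1.24  0.85]
False
t 46.1 tcp [ 0.6435 -0.1074  0.0982] rpy [ 3.141 -0.     1.445] F [ 0.6 -0.1 -0.5] M [ 0.03 -0.   -0.01] op 0.110 q [ 0.83  0.93 -1.21  1.68  0.93  1.22  0.84]
```

View pics/k3.png

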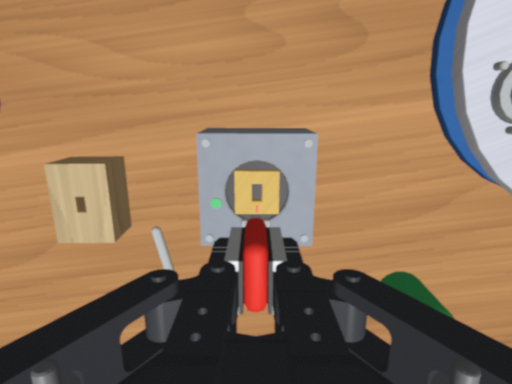

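Run:
```python
from h import *
q=[.6434,-.1075]
c=robot.move_straight([*q,.078],vel=.02,contact_N=15); print(c); robot.sleep(.1); st(); grab('side','s10')
```

```text
True
t 47.0 tcp [ 0.6433 -0.1075  0.082 ] rpy [-3.141e+00  1.000e-03  1.445e+00] F [-1.1 -1.3  5.4] M [-0.1   0.21  0.01] op 0.104 q [ 0.82  0.95 -1.19  1.68  0.95  1.2   0.83]
```

Run:
```python
from h import *
q=[.6434,-.1075,.0822]; y0=np.radians(82.8)
for d in np.arange(.1,1.31,.1):
    robot.goto(q,down(y0-d)); s=robot.sense(); print('%.2f'%d,round(s['t'],2),np.round(s['tcp_pos'],4),np.round(s['wrist_force'],1),np.round(s['torque'],2))
    if abs(s['torque'][2])>.5 or np.linalg.norm(s['wrist_force'])>20: break
```

```text
0.10 47.29 [ 0.6434 -0.1076  0.082 ] [-0.2 -0.3  1. ] [-0.02  0.06  0.04]
0.20 47.54 [ 0.6434 -0.1077  0.082 ] [-1.4 -0.6  0.8] [-0.12  0.03 -0.01]
0.30 47.79 [ 0.6434 -0.1076  0.082 ] [ 0.5 -0.6 -0.5] [-0.15 -0.01 -0.02]
0.40 48.04 [ 0.6434 -0.1076  0.082 ] [-0.1 -0.6 -0.5] [-0.12 -0.09  0.  ]
0.50 48.29 [ 0.6434 -0.1075  0.0821] [ 0.6 -0.4 -0.8] [-0.13 -0.1  -0.  ]
0.60 48.54 [ 0.6435 -0.1074  0.0821] [ 2.  -0.7 -1.4] [-0.02 -0.16  0.08]
0.70 48.79 [ 0.6435 -0.1074  0.0821] [ 1.7  0.2 -0.3] [ 0.01 -0.19 -0.02]
0.80 49.04 [ 0.6435 -0.1073  0.0822] [ 1.7 -0.6 -1.6] [-0.03 -0.27  0.04]
0.90 49.29 [ 0.6435 -0.1073  0.0822] [ 1.  -0.2 -1. ] [ 0.09 -0.31 -0.02]
1.00 49.54 [ 0.6435 -0.1073  0.0822] [ 1.5  1.2 -1.2] [ 0.17 -0.44  0.02]
1.10 49.79 [ 0.6436 -0.1072  0.0822] [ 2.1  0.3 -1.3] [ 0.22 -0.44 -0.01]
1.20 50.04 [ 0.6436 -0.1071  0.0823] [ 2.4  1.2 -1.6] [ 0.28 -0.58  0.06]
1.30 50.29 [ 0.6437 -0.1072  0.0823] [ 3.9  1.9 -1.3] [ 0.32 -0.67 -0.01]
```

Run:
```python
from h import *
q=[.6434,-.1075,.0822]; y0=np.radians(82.8)
for d in np.arange(1.34,1.471,.03):
    robot.goto(q,down(y0-d)); robot.sleep(.1); s=robot.sense(); print('%.2f'%d,round(s['t'],2),np.round(s['tcp_pos'],4),round(s['tcp_rot'][2],3),np.round(s['wrist_force'],1),np.round(s['torque'],2))
    if abs(s['torque'][2])>.25 or np.linalg.norm(s['wrist_force'])>20: break
```

```text
1.34 50.64 [ 0.6437 -0.1072  0.0823] 0.107 [ 3.8  2.2 -1.6] [ 0.45 -0.81  0.05]
1.37 50.99 [ 0.6437 -0.1072  0.0823] 0.076 [ 3.7  2.4 -0.9] [ 0.57 -0.98  0.07]
1.40 51.34 [ 0.6437 -0.1072  0.0823] 0.046 [ 4.5  2.7 -2.4] [ 0.6  -1.05  0.03]
1.43 51.69 [ 0.6437 -0.1073  0.0823] 0.016 [ 4.   2.2 -1.8] [ 0.57 -1.11  0.06]
1.46 52.04 [ 0.6438 -0.1073  0.0823] -0.014 [ 4.4  2.4 -1.6] [ 0.63 -1.05 -0.02]
```

Run:
```python
from h import *
q=[.6434,-.1075]
robot.grip(.4); robot.sleep(.1); st()
s=robot.sense(); yaw=s['tcp_rot'][2]
robot.move_straight([*q,.16],vel=.12)
# back off opposite image-up
up=yaw+pi/2
robot.goto([q[0]-.05*np.cos(up),q[1]-.05*np.sin(up),.2],down(yaw)); robot.sleep(.2)
f=grab('wrist','k4'); st()
im=f['image'][:,:,::-1]; u,v=map(int,proj(f,[*q,.1])); cv2.imwrite('pics/k4c.png',cv2.resize(im[max(0,v-70):v+70,u-80:u+80],None,fx=4,fy=4,interpolation=cv2.INTER_CUBIC))
```

```text
t 52.5 tcp [ 0.643  -0.1079  0.0821] rpy [ 3.141e+00  1.000e-03 -1.500e-02] F [-0.2  0.3  0.6] M [-0.02 -0.01 -0.01] op 0.402 q [ 0.7   0.79 -0.92  1.69  0.72  1.03 -0.48]
t 53.9 tcp [ 0.6421 -0.1561  0.199 ] rpy [-3.141e+00  2.000e-03 -1.300e-02] F [-0.3  0.2  0.1] M [ 0.04  0.03 -0.02] op 0.398 q [ 0.81  0.69 -1.    1.58  0.61  1.22 -0.32]
```

View pics/k4c.png

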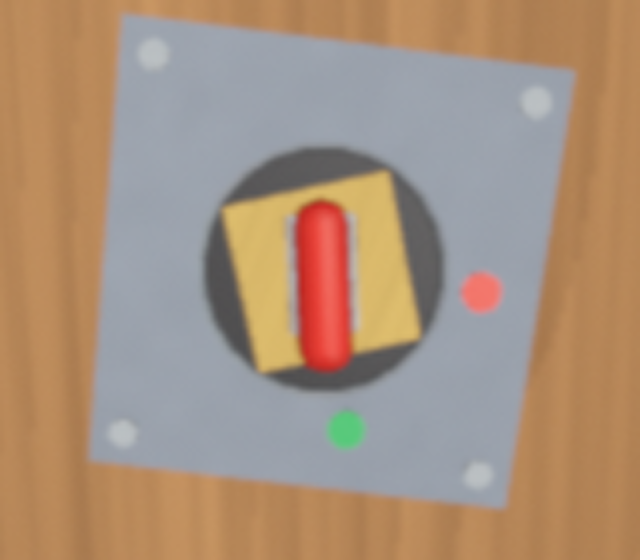

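Run:
```python
from h import *
yaw=np.radians(103.9); up=yaw+pi/2
robot.goto([.645,-.09,.24],down(np.radians(45)))
robot.goto([C[0]-.05*np.cos(up),C[1]-.05*np.sin(up),.26],down(yaw)); robot.sleep(.3)
f=grab('wrist','b1'); st(); print(proj(f,[*C,.132]))
im=f['image'][:,:,::-1]; u,v=map(int,proj(f,[*C,.132])); cv2.imwrite('pics/b1c.png',cv2.resize(im[max(0,v-60):v+60,u-80:u+80],None,fx=4.5,fy=4.5,interpolation=cv2.INTER_CUBIC)); print(u,v)
```

```text
t 56.0 tcp [0.6209 0.1942 0.2599] rpy [-3.142  0.     1.812] F [ 0.2 -0.2 -0.6] M [ 0.06  0.   -0.02] op 0.401 q [ 0.41  0.81 -1.37  1.53  0.8   1.46  0.82]
(np.float64(256.3869934096064), np.float64(124.92753390782934))
256 124
```

View pics/b1c.png

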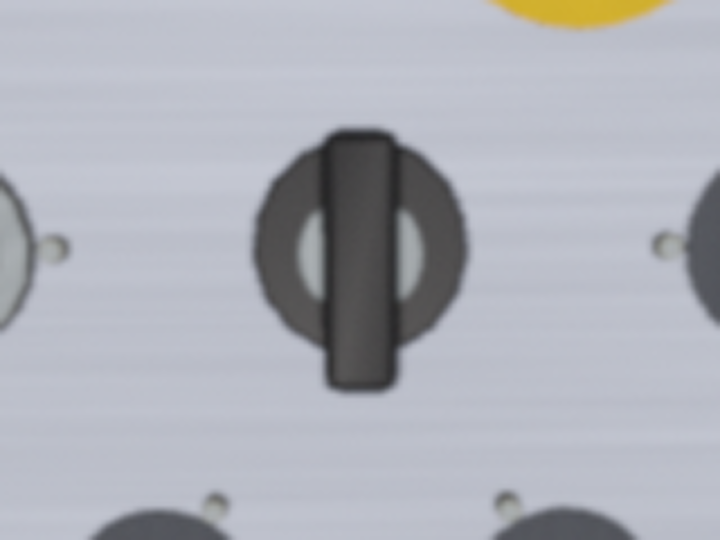

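View pics/b1.png

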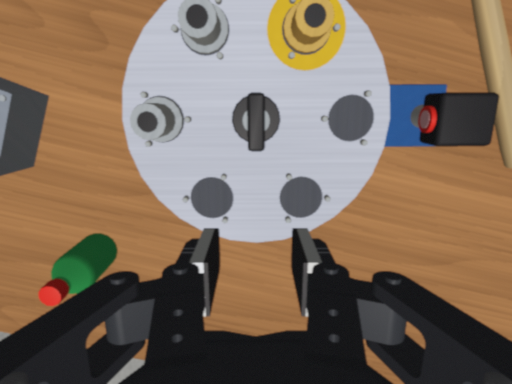

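Run:
```python
from h import *
y0=np.radians(103.9); c=C-np.array([.0006,.0003])
robot.grip(.5); robot.goto([*c,.18],down(y0)); robot.sleep(.2)
k=robot.move_straight([*c,.110],vel=.08,contact_N=10); robot.sleep(.3); print(k); st()
robot.grip(0.,80); robot.sleep(.2); st()
p=[*c,.110]
for d in list(np.arange(.06,1.047,.06))+[1.047]:
    robot.goto(p,down(y0-d)); s=robot.sense(); print('%.2f'%d,round(s['t'],2),np.round(s['tcp_pos'],4),round(y0-s['tcp_rot'][2],3),np.round(s['wrist_force'],1),np.round(s['torque'],2))
    if np.linalg.norm(s['wrist_force'])>30: break
robot.sleep(.3); st()
```

```text
False
t 58.3 tcp [0.5716 0.1828 0.1103] rpy [3.141 0.    1.813] F [ 0.2 -0.4  0.5] M [ 0.01  0.01 -0.  ] op 0.497 q [ 0.43  0.9  -1.28  1.8   0.93  1.21  0.67]
t 58.8 tcp [0.5717 0.1822 0.1103] rpy [-3.142e+00  1.000e-03  1.813e+00] F [-1.2 -3.8  5.6] M [-0.83  0.16  0.14] op 0.146 q [ 0.43  0.9  -1.28  1.8   0.93  1.21  0.67]
0.06 59.08 [0.5716 0.1821 0.1102] 0.059 [-1.1 -5.   5.7] [-0.83  0.2   0.26]
0.12 59.33 [0.5717 0.1821 0.1102] 0.118 [-1.  -5.3  5.4] [-0.92  0.14  0.29]
0.18 59.58 [0.5717 0.1821 0.1103] 0.178 [-0.7 -4.8  5.9] [-0.95  0.24  0.26]
0.24 59.83 [0.5717 0.1821 0.1103] 0.239 [-2.  -5.6  6.7] [-0.89  0.21  0.24]
0.30 60.08 [0.5717 0.182  0.1102] 0.299 [-1.6 -4.8  6.2] [-0.97  0.28  0.19]
0.36 60.33 [0.5717 0.182  0.1102] 0.359 [-1.3 -5.6  6.7] [-0.94  0.21  0.15]
0.42 60.58 [0.5717 0.1819 0.1102] 0.419 [-1.2 -5.9  6.9] [-0.89  0.23  0.08]
0.48 60.83 [0.5716 0.1819 0.1102] 0.48 [-1.5 -5.4  6.1] [-0.98  0.26  0.03]
0.54 61.08 [0.5716 0.1819 0.1102] 0.54 [-1.5 -5.9  7.2] [-0.93  0.3  -0.05]
0.60 61.33 [0.5716 0.1819 0.1102] 0.6 [-1.4 -4.9  6.4] [-0.93  0.34 -0.01]
0.66 61.58 [0.5716 0.1818 0.1102] 0.66 [-1.4 -6.4  6.9] [-0.94  0.25 -0.11]
0.72 61.83 [0.5716 0.1818 0.1102] 0.72 [-2.4 -4.8  6.6] [-0.94  0.3  -0.09]
0.78 62.08 [0.5716 0.1817 0.1102] 0.78 [-1.  -5.6  7.2] [-0.96  0.34 -0.13]
0.84 62.33 [0.5716 0.1817 0.1102] 0.84 [-0.7 -5.8  7.3] [-0.96  0.35 -0.15]
0.90 62.58 [0.5716 0.1817 0.1103] 0.9 [-1.3 -5.9  6.8] [-0.98  0.36 -0.18]
0.96 62.83 [0.5715 0.1817 0.1102] 0.96 [-1.4 -6.6  7.3] [-0.97  0.36 -0.14]
1.02 63.08 [0.5715 0.1816 0.1102] 1.02 [-2.1 -6.4  6.9] [-0.96  0.33 -0.08]
1.05 63.33 [0.5715 0.1816 0.1102] 1.047 [-2.2 -5.4  7.5] [-1.04  0.4   0.02]
t 63.6 tcp [0.5715 0.1816 0.1103] rpy [3.14e+00 2.00e-03 7.67e-01] F [-2.9 -6.3  7.3] M [-1.    0.41  0.03] op 0.156 q [ 0.35  0.76 -1.08  1.8   0.77  1.07 -0.25]
```

Run:
```python
from h import *
y1=np.radians(103.9)-1.047; up=y1+pi/2
robot.grip(.45); robot.sleep(.2); p=robot.sense()['tcp_pos']
robot.move_straight([p[0],p[1],.19],vel=.12)
robot.goto([C[0]-.05*np.cos(up),C[1]-.05*np.sin(up),.26],down(y1)); robot.sleep(.3)
grab('wrist','b2'); grab('side','s11'); st()
```

```text
t 65.8 tcp [0.6063 0.1473 0.2595] rpy [-3.141e+00  1.000e-03  7.670e-01] F [0.  0.3 0. ] M [-0.01 -0.04  0.03] op 0.450 q [ 0.46  0.66 -1.2   1.6   0.62  1.33 -0.06]
```

View pics/b2.png

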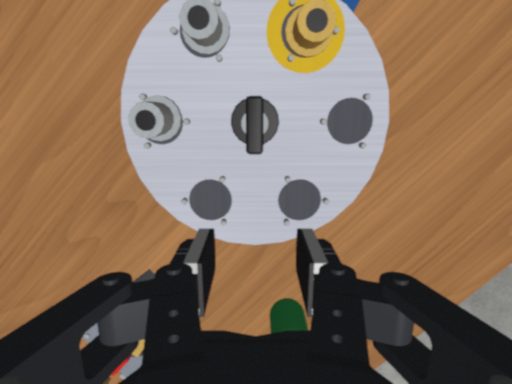

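View pics/s11.png

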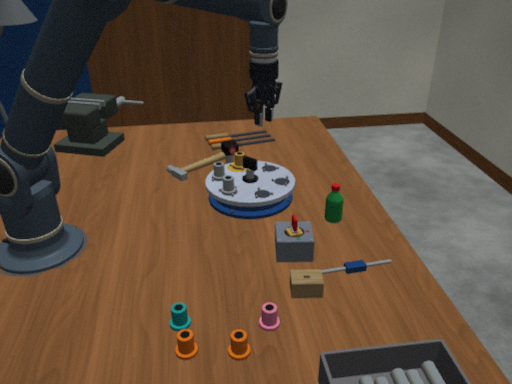

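Run:
```python
from h import *
q=[.6433,-.1076]; y0=np.radians(82.8)
robot.goto([*q,.2],down(0.01)); robot.grip(.45); robot.sleep(.2)
k=robot.move_straight([*q,.0822],vel=.08,contact_N=10); robot.sleep(.3); print(k); st()
robot.grip(0.,40); robot.sleep(.2); st()
for y in list(np.arange(.1,y0+.14,.1))+[y0+.1,y0+.14,y0+.17]:
    robot.goto([*q,.0822],down(y)); s=robot.sense(); print('%.2f'%y,round(s['t'],2),np.round(s['tcp_pos'],4),np.round(s['wrist_force'],1),np.round(s['torque'],2))
    if np.linalg.norm(s['wrist_force'])>20: break
robot.sleep(.3); st()
```

```text
False
t 69.2 tcp [ 0.6434 -0.1076  0.0823] rpy [ 3.141 -0.     0.01 ] F [-0.1  0.5  0.5] M [-0.02 -0.   -0.03] op 0.451 q [ 0.7   0.79 -0.91  1.69  0.71  1.03 -0.45]
t 69.8 tcp [ 0.6437 -0.1076  0.0823] rpy [-3.142e+00 -1.000e-03  1.000e-02] F [ 2.4  0.5 -1. ] M [ 0.   -0.38  0.04] op 0.112 q [ 0.69  0.79 -0.91  1.69  0.71  1.03 -0.45]
0.10 70.03 [ 0.6433 -0.1076  0.0823] [ 0.7 -0.4  0.7] [-0.02 -0.11  0.  ]
0.20 70.28 [ 0.6431 -0.1076  0.0823] [-0.2  0.5  0.7] [-0.    0.12 -0.07]
0.30 70.53 [ 0.6433 -0.1075  0.0823] [-0.3 -0.2  1.5] [ 0.02 -0.04  0.  ]
0.40 70.78 [ 0.6436 -0.1074  0.0823] [0.6 0.8 0.7] [ 0.17 -0.19  0.01]
0.50 71.03 [ 0.6435 -0.1074  0.0823] [0.3 1.2 1.1] [ 0.14 -0.24  0.03]
0.60 71.28 [ 0.6435 -0.1075  0.0823] [1.1 0.6 0.2] [ 0.19 -0.31 -0.05]
0.70 71.53 [ 0.6434 -0.1075  0.0823] [1.7 0.7 1.5] [ 0.24 -0.31 -0.01]
0.80 71.78 [ 0.6434 -0.1076  0.0823] [0.3 0.3 1.7] [ 0.16 -0.28  0.03]
0.90 72.03 [ 0.6433 -0.1076  0.0823] [1.7 0.5 2.6] [ 0.18 -0.26 -0.04]
1.00 72.28 [ 0.6433 -0.1077  0.0823] [0.8 0.4 1.5] [ 0.14 -0.19 -0.02]
1.10 72.53 [ 0.6433 -0.1077  0.0823] [1.3 0.5 2.6] [ 0.08 -0.12  0.  ]
1.20 72.78 [ 0.6433 -0.1078  0.0823] [ 0.8 -0.7  3.1] [ 0.05 -0.04 -0.06]
1.30 73.03 [ 0.6432 -0.1078  0.0823] [0.5 0.1 3.2] [-0.07 -0.14 -0.  ]
1.40 73.28 [ 0.6433 -0.1079  0.0823] [ 0.7 -0.7  3.2] [-0.11 -0.07 -0.03]
1.50 73.53 [ 0.6432 -0.1079  0.0823] [-0.5 -0.7  4.1] [-0.19  0.07 -0.06]
1.55 73.78 [ 0.6432 -0.1079  0.0823] [-1.  -1.2  4.7] [-0.32  0.02 -0.02]
1.59 74.03 [ 0.6433 -0.1079  0.0822] [ 0.1 -1.7  5.3] [-0.44  0.09 -0.07]
1.62 74.28 [ 0.6433 -0.1079  0.0823] [-0.1 -3.   4.1] [-0.45  0.09 -0.01]
t 74.6 tcp [ 0.6433 -0.1079  0.0823] rpy [-3.141e+00  1.000e-03  1.614e+00] F [-1.1 -2.2  5.5] M [-0.53  0.13 -0.02] op 0.110 q [ 0.83  0.96 -1.21  1.68  0.96  1.21  0.99]
```

Now ease back to the play's centre, lift, and check the held key against the first carry and the barrel's angle.

Run:
```python
from h import *
q=[.6433,-.1076]; y0=np.radians(82.8)
robot.goto([*q,.0822],down(y0+.02)); st()
k=robot.move_straight([*q,.17],vel=.06,contact_N=25); robot.sleep(.3); print(k); st()
robot.goto([.6434,-.1075,.17],down(y0)); robot.sleep(.3); f=grab('wrist','k5')
a=cv2.imread('pics/k3.png'); b=cv2.imread('pics/k5.png')
o=np.hstack([a[100:330,176:336],b[100:330,176:336]]); cv2.imwrite('pics/k35.png',cv2.resize(o,None,fx=2.4,fy=2.4,interpolation=cv2.INTER_CUBIC))
```

```text
t 74.8 tcp [ 0.6433 -0.1074  0.0823] rpy [3.141 0.    1.468] F [-0.  -1.7  3.9] M [-0.24  0.01 -0.06] op 0.108 q [ 0.82  0.95 -1.19  1.69  0.94  1.19  0.85]
False
t 76.8 tcp [ 0.6433 -0.1075  0.1699] rpy [-3.141 -0.     1.465] F [ 0.1 -0.5 -1. ] M [-0.01  0.01  0.01] op 0.111 q [ 0.85  0.86 -1.26  1.62  0.85  1.31  0.91]
```

View pics/k35.png

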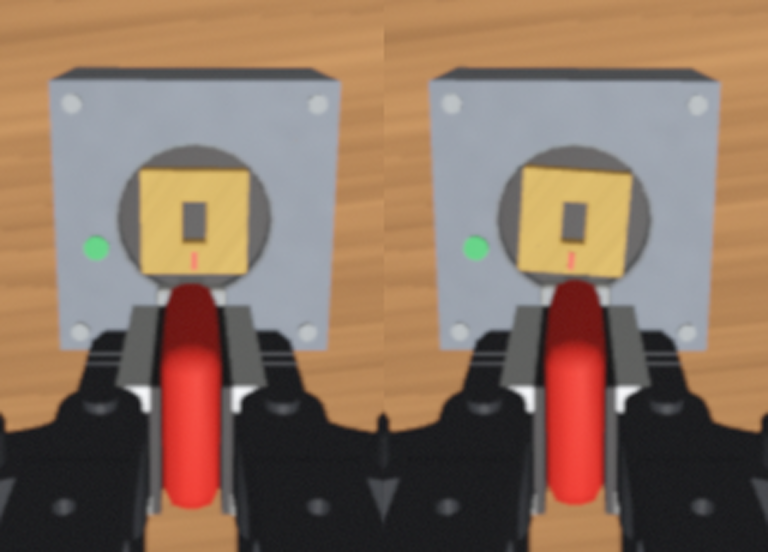

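Run:
```python
from h import *
p=[.6411,-.2584]; y=np.radians(83.2)
robot.goto([*p,.17],down(y)); robot.sleep(.2)
robot.move_straight([*p,.094],vel=.08); robot.sleep(.3); st()
c=robot.move_straight([*p,.076],vel=.02,contact_N=6); print(c); st()
if not c:
    c=robot.move_straight([*p,.056],vel=.02,contact_N=15); robot.sleep(.1); print(c); st()
```

```text
t 79.6 tcp [ 0.6412 -0.2585  0.0944] rpy [3.141 0.    1.452] F [-0.5 -0.1 -0.7] M [ 0.02  0.03 -0.04] op 0.114 q [ 1.    0.98 -1.19  1.58  0.95  1.25  1.1 ]
False
t 80.7 tcp [ 0.6412 -0.2584  0.0762] rpy [ 3.141 -0.     1.452] F [ 0.3 -0.  -0.8] M [-0.01 -0.02  0.02] op 0.111 q [ 1.    1.   -1.18  1.59  0.97  1.23  1.09]
True
t 81.6 tcp [ 0.641  -0.2584  0.0603] rpy [-3.141e+00  1.000e-03  1.452e+00] F [-0.4  0.4  5.7] M [-0.03  0.23  0.02] op 0.110 q [ 0.99  1.02 -1.16  1.59  0.98  1.22  1.08]
```

Run:
```python
from h import *
robot.grip(.45); robot.sleep(.2); p=robot.sense()['tcp_pos']
robot.move_straight([p[0],p[1],.17],vel=.12)
y=np.radians(84.5)
robot.goto([.692,-.2605,.211],down(y)); robot.sleep(.3); f=grab('wrist'); im=f['image'][:,:,::-1]
cv2.imwrite('pics/e1.png',cv2.resize(im[79:169,193:313],None,fx=6,fy=6,interpolation=cv2.INTER_CUBIC))
robot.goto([.695,-.112,.192],down(y)); robot.sleep(.3); f=grab('wrist'); im=f['image'][:,:,::-1]
cv2.imwrite('pics/e2.png',cv2.resize(im[79:169,194:314],None,fx=6,fy=6,interpolation=cv2.INTER_CUBIC))
robot.goto([.45,-.3,.35],down(0)); robot.sleep(.2); grab('side','s12'); grab('top','t12'); st()
```

```text
t 86.5 tcp [ 0.4504 -0.2996  0.3497] rpy [-3.141e+00  0.000e+00  1.000e-03] F [-0.3  0.7  0.9] M [-0.01 -0.01  0.02] op 0.448 q [ 1.45  0.42 -1.26  1.66  0.4   1.37  0.13]
```

View pics/e1.png

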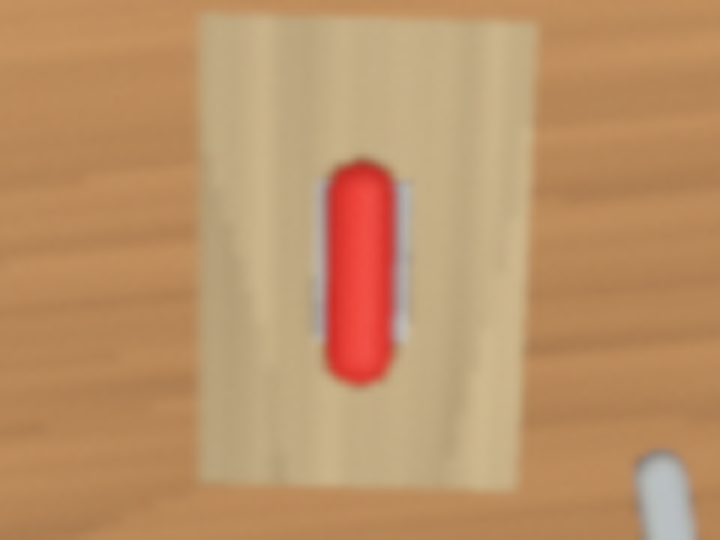

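View pics/e2.png

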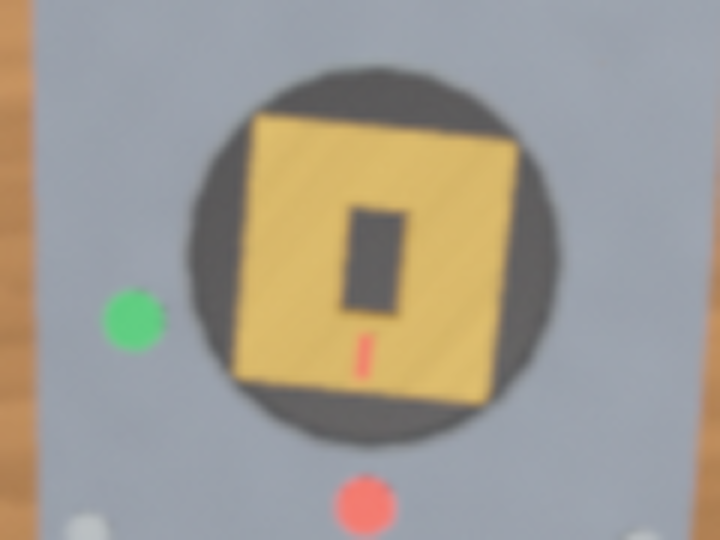

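View pics/s12.png

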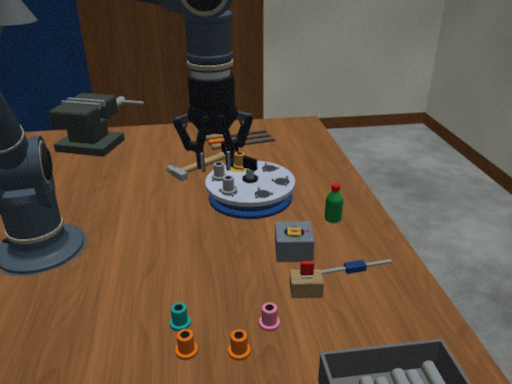

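View pics/t12.png

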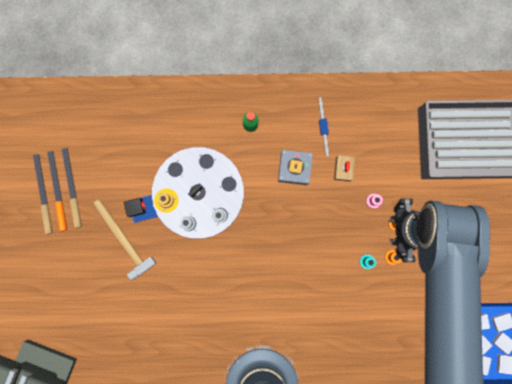

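Run:
```python
from h import *
robot.close_job()
```

```text
the job is handed in; nothing more can be done
```

The job is done and handed in at about 87 s of the 210 s limit; no verdict was reported.

- **Loading:** The brass master stands in yellow nest 1. The two steel bushes on the bench (the third was absent) stand in nests 2 and 3. Steel bush 2 was knocked a few centimetres during the run, so I located it again before picking it.
- **Key and table:** I pushed the key home, turned it on and left it in. The camera showed the barrel at about 1.25 rad, with on starting at 1.1. I then turned the table 1.047 rad clockwise by its bar. After that I turned the key back and pushed it home in its block.

**Last checks:**
- The master is at the gauge and all three bushes are upright in their nests.
- On re-insertion the key met the block within 0.3 mm of the height I gripped it at, and it looks the same size and seating as at the start.
- The bystander items and the look-alikes look unmoved, though in the last top view the arm hid part of the orange ones.
- The one imperfect reading is the switch barrel: it rests about 0.07 rad clockwise of its starting angle rather than exactly on the stop. That is still off (below 0.15), so I left it.

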